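Blow off machined brackets with a two-stage air gun and box them

TASK

Stand all the aluminium brackets from the drawing sheet upright on the blow-off rack, and with all of them there squeeze the air gun's trigger past its pressure point to full flow, keep it there for a good second and let it go. Then stand all the brackets upright on the floor of the small blue bin nearest the robot and close the bin with its grey cover, seated and level. Leave the other things on the bench as they are.

Things in the scene. Friction and masses are not known exactly. Their poses are not given: they have to be found in the camera images.
- bracket0: Aluminium bracket, an upside-down T in section, 80 g; 2 or 3 of the four exist in a run. Origin: centre of its underside, z up. Foot 48 (x) x 36 (y) x 8 mm high; on it a middle web along x, 48 long, 10 thick (y), from 8 to 40 mm height. It starts upright on the white drawing sheet (flush with the bench), any yaw; pinch the web across y from above.
- bracket1: Aluminium bracket, an upside-down T in section, 80 g; 2 or 3 of the four exist in a run. Origin: centre of its underside, z up. Foot 48 (x) x 36 (y) x 8 mm high; on it a middle web along x, 48 long, 10 thick (y), from 8 to 40 mm height. It starts upright on the white drawing sheet (flush with the bench), any yaw; pinch the web across y from above.
- bracket2: Aluminium bracket, an upside-down T in section, 80 g; 2 or 3 of the four exist in a run. Origin: centre of its underside, z up. Foot 48 (x) x 36 (y) x 8 mm high; on it a middle web along x, 48 long, 10 thick (y), from 8 to 40 mm height. It starts upright on the white drawing sheet (flush with the bench), any yaw; pinch the web across y from above.
- bracket3: Aluminium bracket, an upside-down T in section, 80 g; 2 or 3 of the four exist in a run. Origin: centre of its underside, z up. Foot 48 (x) x 36 (y) x 8 mm high; on it a middle web along x, 48 long, 10 thick (y), from 8 to 40 mm height. It starts upright on the white drawing sheet (flush with the bench), any yaw; pinch the web across y from above.
- gun: Red two-stage air gun lying on its side on a fixed stand. Origin: centre of the stand's foot (130 x 70 x 8 mm) on the bench; x along the nozzle, towards the rack; z up. The red grip is a straight bar 85 mm above the bench, 26 mm wide (y -13 to 13) and high, x -87 to 27 mm, on 20 mm wide posts at x = 28 and -72 mm, free space between. The trigger is on its +y side.
- squeeze (a point): Place to squeeze, fixed on the gun at x = -35, y = 6, z = 85 mm of its frame, axes as the gun's: midway between the grip's back (y = -13) and the outer face of the fully pressed trigger (y = 25). Squeeze along y; width over grip and trigger here 56 mm at rest, 38 mm pressed. Only the trigger gives way: centre the fingers here.
- trigger_pad (a point): Outer face of the black trigger lever (18 mm high, 8 thick) at its yellow pad, 80 mm from its vertical pivot pin (gun frame x = 45, y = 21 mm). The lever slants away from the grip's +y side to its free end at x = -77 mm and swings towards the grip.
- low_flow (a joint): First stage of the trigger, rad: 0 at rest, 0.10 at the pressure point. Spring-loaded, 2 to 4 N at the pad.
- full_flow (a joint): Second stage of the trigger, rad: 0 until the pressure point is overcome (about 11 N at the pad), 0.12 fully pressed (about 14 N; a 30 N grip is ample); full flow from 0.07 on. Springs back when released.
- rack: Flat steel blow-off rack in front of the nozzle, fixed, 220 (x) x 110 (y) x 8 mm high. Origin: centre of its underside on the bench; its top is at z = 8 mm; x runs along the jet. Brackets fit side by side along x, 60 mm apart.
- bin: Blue open bin, fixed, outer 205 (x) x 110 (y) x 58 mm high, walls and floor 5 mm. Origin: centre of its underside on the bench; inner floor at z = 5 mm. Three brackets fit with their webs along x, 60 mm apart along x.
- cover: Grey bin cover, loose, 160 g, lying right side up on the bench. Origin: centre of its underside. From below: a step 189 (x) x 94 (y) x 6 mm that enters the bin with 3 mm play all round; a plate 209 x 114 x 5 mm that rests on the rim; a black bar handle 60 (x) x 12 (y) mm, z = 11 to 36 mm. Seated: origin 52 mm above the bin's, x axes parallel, either way round.
- caliper: Bystander, to be left alone: black and steel caliper, 160 mm long, lying flat. Origin: centre of its underside.
- oil_bottle: Bystander, to be left alone: white oil bottle with a red cap, 110 mm tall, 44 mm wide. Origin: centre of its underside.
- tape_roll: Bystander, to be left alone: yellow roll of tape lying flat, 90 mm across, 24 mm high. Origin: centre of its underside.
- screwdriver: Bystander, to be left alone: screwdriver, 170 mm, lying. Origin: centre of its underside.
- screw_jar: Bystander, to be left alone: small jar, 50 mm wide, 55 mm tall. Origin: centre of its underside.
- gauge_block: Bystander, to be left alone: blue gauge block 50 x 25 x 40 mm tall. Origin: centre of its underside.
- marker: Bystander, to be left alone: black and blue marker pen, 120 mm, lying. Origin: centre of its underside.
There are look-alikes about, which are no part of the job. Leave any green, purple or yellow look-alike of the bracket2 alone.

How it is judged:
By the outcome, as a careful person would: the job done as asked, in the order asked, and still so for the second after the job is handed in, with the robot touching nothing.
Of bracket0, bracket1, bracket2, bracket3 only 2 to 3 are there at a start; the rules pass over those that are not, and their reading is None.
At some moment in a run one of bracket0, bracket1, bracket2, bracket3 may be knocked a few centimetres aside while the robot is not near it.
Once in a run the grip may slacken for a moment while it holds something.
It also fails if it takes over 210 s, if anything falls off the work surface, if the arm or the gripper's body presses on something with over 40 N, if the wrist force passes 120 N, or if a joint passes its speed limit or range.

ROBOT

A 6-joint arm with a two-finger parallel gripper is mounted at the origin on the work surface. World frame = base frame: x ahead of the robot, y to its left, z up, the work surface at z = 0. Lengths are in m, angles in rad, forces in N, time in s.
With the tool pointing down it reaches from about 0.35 to 0.775 m from the base axis. Payload 7.3 kg.
Tool frame: the origin (TCP) lies on the mounting face of the last link; the fingertips stand 178 mm ahead of it and the grasp point (between the pads) lies 159 mm ahead of it; z points along the fingers, y is the line along which they close (so a half turn about z gives the same grasp; the last joint's range is limited). The gripper opens to 92 mm and grips with 3 to 60 N. Pads are 19 mm wide; open, the fingers measure 130 mm over their backs; the gripper's body (75 mm by 190 mm) begins 47 mm behind the grasp point.
Start: joints at [-1.267, 0.342, 1.524, -0, 1.275, -0.146], TCP at [0.228, -0.473, 0.405] pointing down, gripper open.
Joint ranges: [-2.53, 2.53], [-0.77, 2.02], [0.04, 2.7], [-1, 4.14], [0.28, 2.66], [-3.11, 3.11]. Speed limits (rad/s): [2.57, 2.57, 3.14, 3.14, 3.14, 3.14].

INTERFACE

Orientations are given as a rotation vector (axis times angle).
In Python, from bench import status, get_image, arm gives the robot as it stands. The module is installed in compiled form; this text tells all that it offers.
- The arm moves only by the tool carry_out, never from a script. Its argument "moves" is a list of rows, each a list of 5 numbers: the closure, from 0 (fully open) to 1 (shut), then the shift along the tool's x, y, z in m, then the turn about the tool's z in rad. A call has exactly 8 rows; each row is the pose to reach, as a shift and turn from the pose commanded when the call began, along the tool's axes at that moment; what a row does not reach only later rows make up. A row lasts 1/8 s, in which the tool goes at most 62.5 mm and 10.7 degrees, less where a joint would pass 70% of its speed; a pose out of reach is approached as far as the arm can. A call with a gripper value outside its range is refused whole. The fingers move at their own pace and stop on an object; the grip force is fixed at half the most. Time passes only in rows, so rows that repeat a pose let the fingers close, or fill a call up. It gives the time, the measured TCP pose, the force, the opening and the grip force at its end, in the units of the state.
- status.sense(): the state, without advancing time (a new reading comes with each control period).
- get_image(name): name is "scene" or "top" or "wrist"; returns a dict with "frame" (480x640x3 uint8, red, green, blue), "fx", "fy", "cx", "cy" (pixels), "origin" and "attitude" of the camera in the world. Camera axes: x right, y up, looking along -z (the intrinsics and any distortion apply to the point x, -y, -z); pixel columns grow to the right and rows downward; lengths in m; the calibration is good to about 2 mm. A picture is of the moment at which its call begins. There is no depth.
- arm.close_job(): hands the job in; it is judged then, once.
The state is a dict: "time_s": time; "q": joint angles; "qvel": joint speeds; "joint_efforts": joint torques, N m; "ee_pos": TCP position; "orientation": TCP orientation; "ft_force": force on the tool from outside, world axes, zero at the start; "moment": the same for the moment, N m; "width": finger opening in m; "gripper_force": force on a finger pad.
Only numpy, scipy, OpenCV 4.12 (cv2) and the standard library are available. Lean on these libraries where they do the work, as an engineer would, in place of code of your own. Each camera call takes 0.05 s, during which the arm holds its last target. There are 200 camera calls.

## Working session

There is one attempt and no reset: what is moved stays moved. The work goes in short steps, Python scripts to look and compute and a tool call to move; the robot and the scene stay as the last step left them, time stands still between calls to the robot, and variables do not carry over. Pictures are saved under pics/ and viewed, at most 14 in all, crops included, and the job is handed in when it is done.

Besides the shell and the picture viewer there is one more tool, called after "Request:" by a JSON object that holds its "method" and its "body", one argument or row to a line. carry_out: Moves the arm, as the interface text tells. Its arguments: {"type":"object","properties":{"moves":{"type":"array","items":{"type":"array","items":{"type":"number"}}}},"required":["moves"]}

```bash
mkdir -p pics; cat > h.py <<'E'
import numpy as np, cv2
from bench import status, get_image, arm
from scipy.spatial.transform import Rotation as R
def grab(n,f=None):
    d=get_image(n)
    if f: cv2.imwrite('pics/'+f,d['frame'][:,:,::-1])
    return d
def rot(d):
    a=np.array(d['attitude'],float)
    return a if a.shape==(3,3) else (R.from_rotvec(a).as_matrix() if a.size==3 else R.from_quat(a).as_matrix())
def ray(d,u,v,z):
    r=rot(d)@np.array([(u-d['cx'])/d['fx'],-(v-d['cy'])/d['fy'],-1]); o=np.array(d['origin'])
    return o+r*(z-o[2])/r[2]
def pix(d,p):
    c=rot(d).T@(np.array(p)-d['origin']); return d['cx']-d['fx']*c[0]/c[2], d['cy']+d['fy']*c[1]/c[2]
E
python3 - <<'E'
from h import *
for n in ['top','scene']:
    d=grab(n,n+'0.png'); print({k:v for k,v in d.items() if k!='frame'})
print(status.sense())
E
```

```text
{'fx': 514.8795218239079, 'fy': 514.8795218239079, 'cx': 324.93649906825664, 'cy': 237.36012273905584, 'origin': array([ 0.48088574, -0.03648015,  1.35181855]), 'attitude': array([ 0.06349533, -0.04599003, -1.54891801])}
{'fx': 485.3955169562038, 'fy': 485.3955169562038, 'cx': 321.9600944847648, 'cy': 242.72520265326438, 'origin': array([ 1.01153705, -0.88091312,  0.78714259]), 'attitude': array([0.91925017, 0.24580672, 0.44459598])}
{'time_s': 0.1, 'q': array([-1.26699694e+00,  3.42676087e-01,  1.52494113e+00,  1.01602619e-05,
        1.27534826e+00, -1.45993230e-01]), 'qvel': array([-6.61399916e-04, -3.92159299e-03, -4.20523679e-03,  2.71251590e-04,
       -9.38013903e-05,  1.55553669e-03]), 'joint_efforts': array([ 1.90317049e-03, -4.32006741e+01, -2.44692922e+01,  7.19227293e-02,
        5.26690960e-02, -4.39176017e-05]), 'ee_pos': array([ 0.22824877, -0.47265998,  0.40409546]), 'orientation': array([-3.06114487e+00, -7.00281847e-01,  1.54687476e-04]), 'ft_force': array([-0.68869985, -0.48559782, -0.56407361]), 'moment': array([-0.00241125,  0.01862902,  0.05566326]), 'gripper_force': 0.0, 'width': 0.09157068928008898}
```

View pics/top0.png

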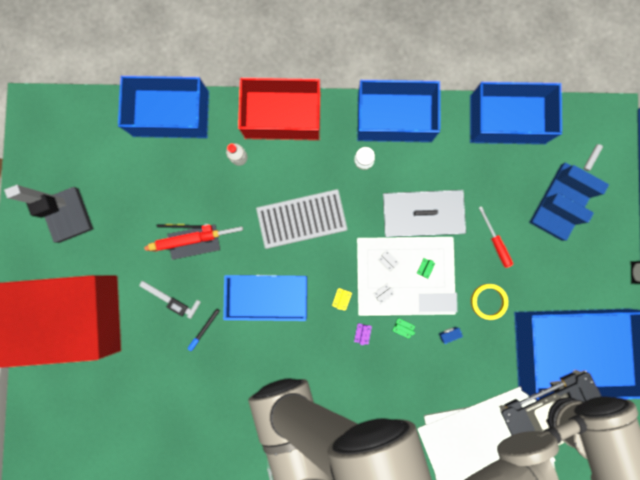

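View pics/scene0.png

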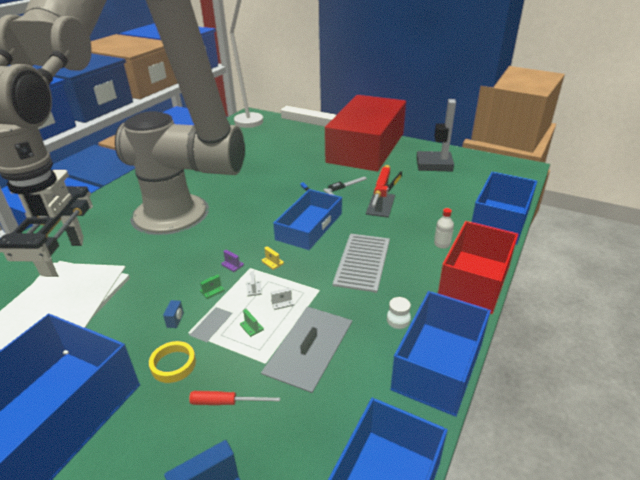

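Candidates for the brackets are the aluminium pieces on the sheet at top (388,260) and (383,293). The look-alikes are green (426,268) and (403,327), purple (363,334) and yellow (342,299). By the description I choose the two aluminium ones. The bin is the small blue one at (265,297), the rack is at (301,219), the cover at (424,213) and the gun at (185,240). I'll check this in a crop.

```bash
python3 - <<'E'
from h import *
im=cv2.imread('pics/top0.png')
a=cv2.resize(im[185:325,320:480],None,fx=5,fy=4.2,interpolation=cv2.INTER_CUBIC)
a=cv2.resize(im[235:320,345:465],None,fx=6.6,fy=6.6,interpolation=cv2.INTER_CUBIC)
cv2.imwrite('pics/c1.png',a)
b=cv2.resize(im[185:330,135:355],None,fx=3.6,fy=3.6,interpolation=cv2.INTER_CUBIC)
cv2.imwrite('pics/c2.png',b)
E
```

```text
(no output)
```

View pics/c1.png

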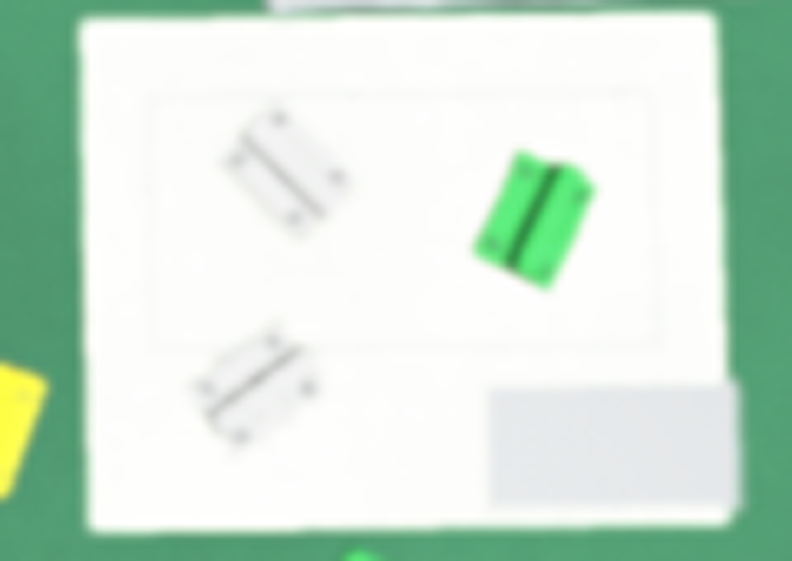

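View pics/c2.png

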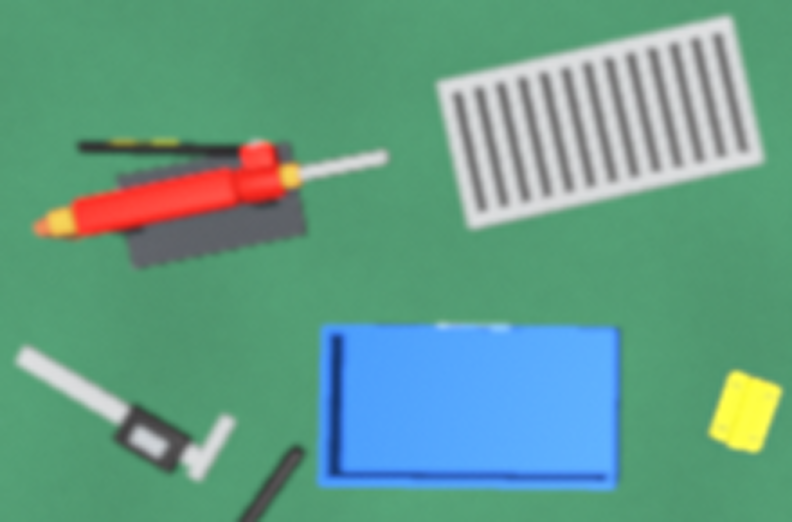

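```bash
python3 - <<'E'
from h import *
d=grab('top')
def c1(p): return 345+(p[0]+.5)/6.6-.5,235+(p[1]+.5)/6.6-.5
def c2(p): return 135+(p[0]+.5)/3.6-.5,185+(p[1]+.5)/3.6-.5
def quad(name,pts,z):
    P=np.array([ray(d,*p,z)[:2] for p in pts]); c=P.mean(0)
    e=[np.linalg.norm(P[i]-P[(i+1)%4]) for i in range(4)]
    v=(P[1]-P[0])+(P[2]-P[3]); print(name,c.round(4),'edges',np.round(e,4),'yaw(e01)',np.degrees(np.arctan2(v[1],v[0])).round(1))
quad('A',[c1(p) for p in [(280,118),(337,177),(294,218),(235,160)]],.008)
quad('B',[c1(p) for p in [(205,386),(273,340),(309,388),(240,436)]],.008)
quad('rack',[c2(p) for p in [(437,83),(731,16),(764,160),(470,229)]],.008)
quad('bin',[c2(p) for p in [(321,325),(619,328),(617,489),(318,486)]],.058)
quad('gunfoot',[c2(p) for p in [(118,178),(290,144),(306,232),(138,268)]],.008)
a,b=[ray(d,*c2(p),.098) for p in [(75,217),(235,185)]]
print('grip',a,b,np.degrees(np.arctan2(*(b-a)[[1,0]])))
f=d['frame'][185:240,375:475].astype(int); 
m=((f.max(2)-f.min(2)<30)&(f.min(2)>130)&(f.max(2)<240)).astype(np.uint8)
cs,_=cv2.findContours(m,cv2.RETR_EXTERNAL,2); c=max(cs,key=cv2.contourArea)
bx=cv2.boxPoints(cv2.minAreaRect(c))+[375,185]; print(bx); quad('cover',bx,.011)
h=f[15:45,20:80];m=(h.max(2)<90); ys,xs=np.nonzero(m); print('handle',xs.mean()+395,ys.mean()+200, ray(d,xs.mean()+395,ys.mean()+200,.036))
o=status.sense(); Rm=R.from_rotvec(o['orientation']).as_matrix(); print(Rm.round(3))
E
```

```text
A [ 0.519  -0.1859] edges [0.0322 0.0235 0.0325 0.0244] yaw(e01) -134.3
B [ 0.4326 -0.1754] edges [0.0323 0.0234 0.0331 0.0238] yaw(e01) -54.5
rack [0.6232 0.0423] edges [0.2204 0.1084 0.2195 0.1097] yaw(e01) -75.7
bin [0.4171 0.1261] edges [0.208  0.1111 0.2074 0.1113] yaw(e01) -89.3
gunfoot [0.5563 0.3231] edges [0.1278 0.0655 0.1248 0.0675] yaw(e01) -77.1
grip [0.54136258 0.39272943 0.098     ] [0.56542591 0.28454759 0.098     ] -77.45962600277055
[[382.86414957 192.87547493]
 [463.407547   189.37358284]
 [465.42075348 235.67736053]
 [384.87735748 239.17925262]]
cover [ 0.6407 -0.2783] edges [0.2111 0.1217 0.2097 0.1218] yaw(e01) -86.3
handle 420.57142857142856 212.71428571428572 [ 0.64133732 -0.26473371  0.036     ]
[[ 0.901  0.435 -0.   ]
 [ 0.435 -0.901  0.001]
 [ 0.    -0.001 -1.   ]]
```

```bash
cat >> h.py <<'E'
def plan(x,y,z,phi_deg,bring=True):
    "grasp-point target (world), finger-closing axis angle phi (world deg, mod 180) -> tool shift, turn"
    s=status.sense(); M=R.from_rotvec(s['orientation']).as_matrix()
    phi=np.degrees(np.arctan2(M[1,1],M[0,1])); t=-((phi_deg-phi+90)%180-90)
    sh=M.T@(np.array([x,y,z+.159])-s['ee_pos'])
    print('shift',sh.round(4),'turn',np.radians(t).round(3),'phi now',phi.round(2),'q6',s['q'][5].round(2),'t',s['time_s'].round(2),'w',s['width'].round(4))
E
python3 -c "
from h import *
plan(.519,-.186,.17,-44.3)"
```

```text
Traceback (most recent call last):
  File "h.py", line 21, in plan
    print('shift',sh.round(4),'turn',np.radians(t).round(3),'phi now',phi.round(2),'q6',s['q'][5].round(2),'t',s['time_s'].round(2),'w',s['width'].round(4))
                                                                                                               ^^^^^^^^^^^^^^^^^
AttributeError: 'float' object has no attribute 'round'
```

```bash
sed -i "s/s\['time_s'\].round(2)/round(s['time_s'],2)/;s/s\['width'\].round(4)/round(s['width'],4)/" h.py
python3 -c "
from h import *
plan(.519,-.186,.17,-44.3)"
```

```text
shift [ 0.3865 -0.1317  0.0754] turn -0.348 phi now -64.23 q6 -0.15 t 0.15 w 0.0919
```

Request:
{"method": "carry_out", "body": {
  "moves": [
    [0.5,0.05,-0.017,0,-0.05],
    [0.5,0.1,-0.034,0,-0.1],
    [0.5,0.155,-0.053,0,-0.15],
    [0.5,0.21,-0.072,0.02,-0.2],
    [0.5,0.265,-0.09,0.04,-0.25],
    [0.5,0.32,-0.109,0.06,-0.3],
    [0.5,0.3865,-0.132,0.075,-0.348],
    [0.5,0.3865,-0.132,0.075,-0.348]
  ]
}}

```text
time_s: 1.15
ee_pos: [0.5206, -0.1829, 0.3282]
orientation: [-2.89, -1.226, 0.002]
ft_force: [0.0, 0.4, 0.7]
width: 0.0456
gripper_force: 0.0
```

```bash
python3 -c "
from h import *
plan(.519,-.186,.17,-44.3)
d=grab('wrist','w1.png'); print(d['origin'],rot(d).round(3), d['fx'])
print(pix(d,(.519,-.1859,.008)),pix(d,(.4326,-.1754,.008)))"
```

```text
shift [-0.0033  0.001  -0.0008] turn 0.005 phi now -44.01 q6 0.29 t 1.15 w 0.0456
[ 0.57657669 -0.12409089  0.3070974 ] [[ 0.718  0.663  0.211]
 [-0.696  0.686  0.214]
 [-0.003 -0.3    0.954]] 416.96704839537756
(np.float64(321.2422021312659), np.float64(227.4829805460957)) (np.float64(232.51517706799004), np.float64(292.0076805869482))
```

View pics/w1.png

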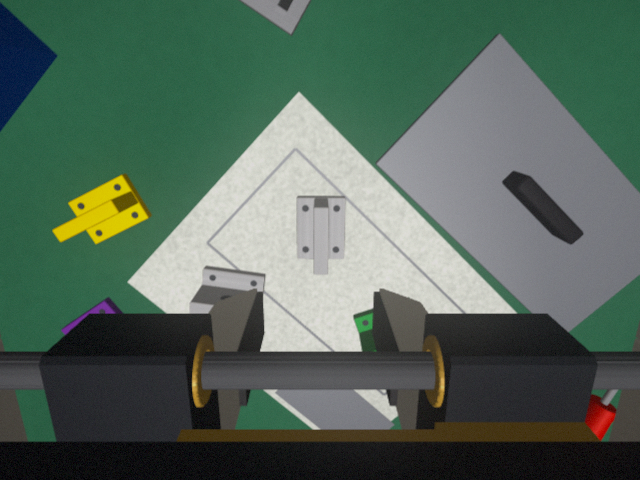

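The wrist view shows bracket A's foot centred at (321,227). The prediction was (321.2,227.5), so the estimate is confirmed and the fingers are aligned with the web.

Request:
{"method": "carry_out", "body": {
  "moves": [
    [0.5,-0.003,0.001,0.03,0],
    [0.5,-0.003,0.001,0.07,0],
    [0.5,-0.003,0.001,0.11,0],
    [0.5,-0.003,0.001,0.13,0],
    [0.5,-0.003,0.001,0.138,0],
    [0.5,-0.003,0.001,0.138,0],
    [0.95,-0.003,0.001,0.138,0],
    [0.95,-0.003,0.001,0.138,0]
  ]
}}

```text
time_s: 2.2
ee_pos: [0.5178, -0.1889, 0.1927]
orientation: [2.894, 1.22, 0.002]
ft_force: [0.0, -0.1, 0.2]
width: 0.0305
gripper_force: 0.0
```

```bash
python3 -c "
from h import *
plan(.519,-.186,.15,-44.3)
u=np.array([np.cos(np.radians(-76.1)),np.sin(np.radians(-76.1))])
for k in (-.05,.05): p=np.array([.6232,.0423])+k*u; print(k,p); plan(p[0],p[1],.15,13.9)"
```

```text
shift [ 0.003  -0.001  -0.1163] turn 0.0 phi now -44.29 q6 0.28 t 2.2 w 0.0305
-0.05 [0.6111886  0.09083582]
shift [ 0.2655 -0.1283 -0.1164] turn -1.016 phi now -44.29 q6 0.28 t 2.2 w 0.0305
0.05 [ 0.6352114  -0.00623582]
shift [ 0.2128 -0.0433 -0.1163] turn -1.016 phi now -44.29 q6 0.28 t 2.2 w 0.0305
```

Request:
{"method": "carry_out", "body": {
  "moves": [
    [1,0.003,0,0.002,0],
    [1,0.003,0,0.002,0],
    [1,0.003,0,0.002,0],
    [1,0.003,0,0.002,0],
    [1,0.003,0,0.002,0],
    [1,0.003,0,-0.03,0],
    [1,0.003,0,-0.07,0],
    [1,0.003,0,-0.1,0]
  ]
}}

```text
time_s: 3.2
ee_pos: [0.5196, -0.1867, 0.2931]
orientation: [2.894, 1.22, 0.0]
ft_force: [-0.6, -0.6, -0.8]
width: 0.0094
gripper_force: 30.0
```

```bash
python3 -c "
from h import *
plan(.6352,-.0062,.14,13.9)
print(status.sense()['gripper_force'])"
```

```text
shift [ 0.2099 -0.0433 -0.006 ] turn -1.016 phi now -44.29 q6 0.29 t 3.2 w 0.0094
29.99976933002472
```

Request:
{"method": "carry_out", "body": {
  "moves": [
    [1,0.03,-0.006,0,-0.145],
    [1,0.06,-0.012,0,-0.29],
    [1,0.09,-0.018,0,-0.435],
    [1,0.12,-0.024,0,-0.58],
    [1,0.15,-0.03,0,-0.725],
    [1,0.18,-0.037,0,-0.87],
    [1,0.21,-0.043,0,-1.016],
    [1,0.21,-0.043,0,-1.016]
  ]
}}

```text
time_s: 4.2
ee_pos: [0.636, -0.0046, 0.2911]
orientation: [-1.932, -2.477, 0.0]
ft_force: [-0.7, -1.0, -1.0]
width: 0.0096
gripper_force: 30.0
```

```bash
python3 -c "
from h import *
plan(.6352,-.0062,.041,13.9)
print(status.sense()['gripper_force'])
d=grab('wrist','w2.png')"
```

```text
shift [-0.0014 -0.0011  0.0911] turn 0.003 phi now 14.08 q6 -0.37 t 4.2 w 0.0096
29.999246299266815
```

View pics/w2.png

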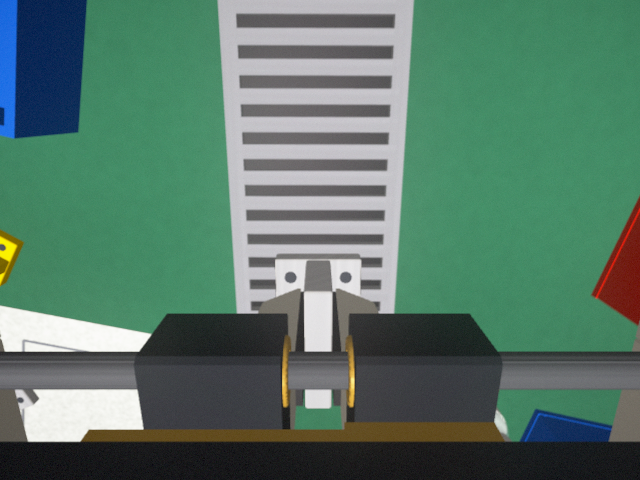

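The rack runs straight below the held bracket, centred at about column 318, and the bracket is aligned with it.

Request:
{"method": "carry_out", "body": {
  "moves": [
    [1,0,0,0.03,0],
    [1,0,0,0.06,0],
    [1,0,0,0.078,0],
    [1,0,0,0.085,0],
    [1,0,0,0.088,0],
    [1,0,0,0.09,0],
    [1,0,0,0.09,0],
    [1,0,0,0.09,0]
  ]
}}

```text
time_s: 5.25
ee_pos: [0.6356, -0.0062, 0.2022]
orientation: [1.935, 2.474, 0.001]
ft_force: [-0.1, 0.0, -1.3]
width: 0.01
gripper_force: 30.0
```

Request:
{"method": "carry_out", "body": {
  "moves": [
    [1,0,0,0.001,0],
    [1,0,0,0.002,0],
    [1,0,0,0.002,0],
    [1,0,0,0.002,0],
    [1,0,0,0.002,0],
    [1,0,0,0.002,0],
    [1,0,0,0.002,0],
    [1,0,0,0.002,0]
  ]
}}

```text
time_s: 6.25
ee_pos: [0.6355, -0.0062, 0.1997]
orientation: [1.936, 2.474, -0.0]
ft_force: [-0.3, -0.1, -1.3]
width: 0.0097
gripper_force: 30.0
```

Request:
{"method": "carry_out", "body": {
  "moves": [
    [1,0,0,0.0008,0],
    [1,0,0,0.0015,0],
    [1,0,0,0.0015,0],
    [1,0,0,0.0015,0],
    [1,0,0,0.0015,0],
    [1,0,0,0.0015,0],
    [1,0,0,0.0015,0],
    [1,0,0,0.0015,0]
  ]
}}

```text
time_s: 7.25
ee_pos: [0.6355, -0.0062, 0.1982]
orientation: [1.936, 2.474, -0.0]
ft_force: [-0.3, -0.1, -0.1]
width: 0.0094
gripper_force: 30.0
```

Request:
{"method": "carry_out", "body": {
  "moves": [
    [0.5,0,0,0.0005,0],
    [0.5,0,0,0.0005,0],
    [0.5,0,0,0.0005,0],
    [0.5,0,0,0.0005,0],
    [0.5,0,0,-0.03,0],
    [0.5,0,0,-0.08,0],
    [0.5,0,0,-0.13,0],
    [0.5,0,0,-0.13,0]
  ]
}}

```text
time_s: 8.25
ee_pos: [0.6364, -0.0063, 0.3332]
orientation: [1.931, 2.468, 0.007]
ft_force: [-0.1, -0.8, -0.7]
width: 0.0459
gripper_force: 0.0
```

```bash
python3 - <<'E'
from h import *
plan(.4326,-.1754,.15,35.5)
d=grab('top'); im=d['frame'][:,:,::-1]
a=cv2.resize(im[185:325,240:470],None,fx=3.4,fy=3.4,interpolation=cv2.INTER_CUBIC); cv2.imwrite('pics/t2.png',a)
E
```

```text
shift [-0.115  -0.2387  0.0226] turn -0.377 phi now 13.93 q6 -0.37 t 8.25 w 0.0459
```

View pics/t2.png

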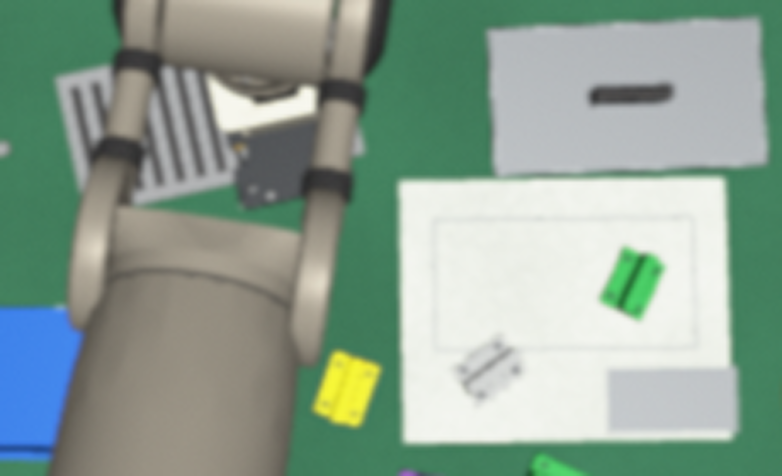

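B is unmoved at about (383.5,293).

Request:
{"method": "carry_out", "body": {
  "moves": [
    [0.5,-0.015,-0.032,0,-0.05],
    [0.5,-0.035,-0.07,0,-0.12],
    [0.5,-0.055,-0.11,0,-0.2],
    [0.5,-0.075,-0.155,0.005,-0.28],
    [0.5,-0.095,-0.2,0.01,-0.35],
    [0.5,-0.115,-0.239,0.015,-0.377],
    [0.5,-0.115,-0.239,0.02,-0.377],
    [0.5,-0.115,-0.239,0.02,-0.377]
  ]
}}

```text
time_s: 9.3
ee_pos: [0.4312, -0.1752, 0.3072]
orientation: [-1.438, -2.791, -0.001]
ft_force: [-0.2, 1.3, -0.4]
width: 0.0461
gripper_force: 0.0
```

```bash
python3 - <<'E'
from h import *
d=grab('wrist','w3.png')
print(pix(d,(.4326,-.1754,.008)))
plan(.4326,-.1754,.031,35.5)
E
```

```text
(np.float64(320.28108698331823), np.float64(234.83176324266162))
shift [-0.0011  0.0005  0.1176] turn 0.001 phi now 35.53 q6 -1.17 t 9.35 w 0.0459
```

View pics/w3.png

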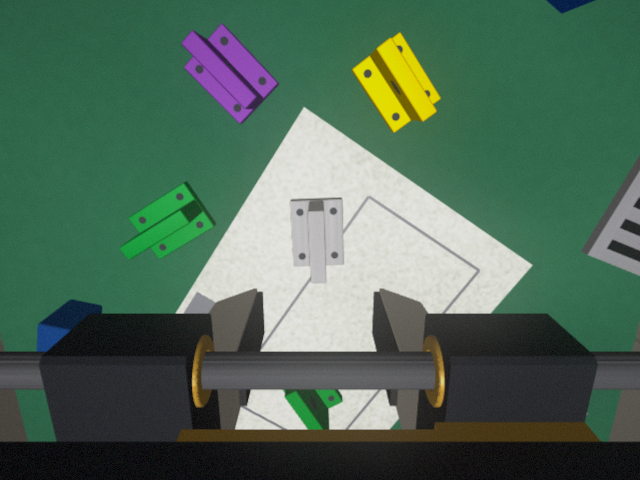

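The wrist view shows B's foot centred at (318,232), within 2 mm of the prediction, with the web aligned between the fingers.

Request:
{"method": "carry_out", "body": {
  "moves": [
    [0.5,0,0,0.03,0],
    [0.5,0,0,0.07,0],
    [0.5,0,0,0.105,0],
    [0.5,0,0,0.117,0],
    [0.5,0,0,0.117,0],
    [1,0,0,0.117,0],
    [1,0,0,0.117,0],
    [1,0,0,0.117,0]
  ]
}}

```text
time_s: 10.35
ee_pos: [0.4314, -0.1755, 0.1919]
orientation: [1.437, 2.792, -0.0]
ft_force: [-0.4, -0.7, -0.2]
width: 0.0206
gripper_force: 0.0
```

Request:
{"method": "carry_out", "body": {
  "moves": [
    [1,0,0,0,0],
    [1,0,0,0,0],
    [1,0,0,0,0],
    [1,0,0,0,0],
    [1,0,0,-0.02,0],
    [1,0,0,-0.05,0],
    [1,0,0,-0.09,0],
    [1,0,0,-0.11,0]
  ]
}}

```text
time_s: 11.35
ee_pos: [0.4314, -0.1754, 0.3029]
orientation: [1.437, 2.791, -0.0]
ft_force: [1.0, -0.0, -1.9]
width: 0.01
gripper_force: 30.0
```

```bash
python3 -c "
from h import *
plan(.6112,.0908,.14,13.9)"
```

```text
shift [0.1122 0.3011 0.0039] turn 0.377 phi now 35.53 q6 -1.17 t 11.35 w 0.01
```

Request:
{"method": "carry_out", "body": {
  "moves": [
    [1,0.013,0.035,0,0.05],
    [1,0.03,0.08,0,0.1],
    [1,0.047,0.125,0,0.16],
    [1,0.064,0.17,0,0.22],
    [1,0.081,0.215,0,0.28],
    [1,0.098,0.26,0,0.34],
    [1,0.112,0.301,0.004,0.377],
    [1,0.112,0.301,0.004,0.377]
  ]
}}

```text
time_s: 12.35
ee_pos: [0.6118, 0.0931, 0.296]
orientation: [-1.931, -2.477, 0.0]
ft_force: [-0.0, -0.9, -1.0]
width: 0.0097
gripper_force: 30.0
```

Request:
{"method": "carry_out", "body": {
  "moves": [
    [1,0,0,0.03,0],
    [1,0,0,0.06,0],
    [1,0,0,0.085,0],
    [1,0,0,0.095,0],
    [1,0,0,0.098,0],
    [1,0,0,0.098,0],
    [1,0,0,0.098,0],
    [1,0,0,0.098,0]
  ]
}}

```text
time_s: 13.35
ee_pos: [0.6113, 0.0907, 0.1997]
orientation: [1.935, 2.474, 0.001]
ft_force: [-0.7, -0.0, -0.1]
width: 0.01
gripper_force: 30.0
```

```bash
python3 -c "
from h import *
plan(.6112,.0908,.0395,13.9);print(status.sense()['gripper_force'])"
```

```text
shift [ 0.0002 -0.      0.0012] turn 0.0 phi now 13.92 q6 -0.22 t 13.35 w 0.01
29.983281791210175
```

Request:
{"method": "carry_out", "body": {
  "moves": [
    [1,0,0,0.0006,0],
    [1,0,0,0.0012,0],
    [1,0,0,0.0012,0],
    [0.5,0,0,0.0012,0],
    [0.5,0,0,0.0012,0],
    [0.5,0,0,0.0012,0],
    [0.5,0,0,0.0012,0],
    [0.5,0,0,0.0012,0]
  ]
}}

```text
time_s: 14.35
ee_pos: [0.6111, 0.0907, 0.1979]
orientation: [-1.936, -2.474, 0.0]
ft_force: [-0.8, -0.6, 0.0]
width: 0.0456
gripper_force: 0.0
```

Request:
{"method": "carry_out", "body": {
  "moves": [
    [0.3,0,0,-0.02,0],
    [0.3,0,0,-0.06,0],
    [0.1,0,0,-0.11,0],
    [0,0,0,-0.16,0],
    [0,0,0,-0.16,0],
    [0,0,0,-0.16,0],
    [0,0,0,-0.16,0],
    [0,0,0,-0.16,0]
  ]
}}

```text
time_s: 15.35
ee_pos: [0.611, 0.0907, 0.3566]
orientation: [-1.935, -2.473, 0.002]
ft_force: [0.2, -0.3, -0.4]
width: 0.0917
gripper_force: 0.0
```

```bash
python3 -c "
from h import *
plan(.556,.352,.2,12.7)"
```

```text
shift [ 0.2669  0.0094 -0.0023] turn 0.021 phi now 13.92 q6 -0.22 t 15.35 w 0.0917
```

Request:
{"method": "carry_out", "body": {
  "moves": [
    [0,0.035,0.001,0,0],
    [0,0.075,0.003,0,0],
    [0,0.115,0.005,0,0.01],
    [0,0.155,0.007,0,0.02],
    [0,0.19,0.008,0,0.02],
    [0,0.2,0.009,-0.02,0.02],
    [0,0.2,0.009,-0.02,0.02],
    [0,0.2,0.009,-0.02,0.02]
  ]
}}

```text
time_s: 16.35
ee_pos: [0.5718, 0.2864, 0.377]
orientation: [-1.961, -2.454, 0.002]
ft_force: [0.1, 0.6, 0.1]
width: 0.0918
gripper_force: 0.0
```

```bash
python3 - <<'E'
from h import *
d=grab('wrist','w4.png')
print(pix(d,(.556,.352,.098)),d['origin'])
plan(.556,.352,.2,12.7)
E
```

```text
(np.float64(318.09156291313053), np.float64(133.797480863937)) [0.55327003 0.36603607 0.35579106]
shift [ 0.0677 -0.0009  0.0178] turn 0.0 phi now 12.73 q6 0.12 t 16.4 w 0.0917
```

View pics/w4.png

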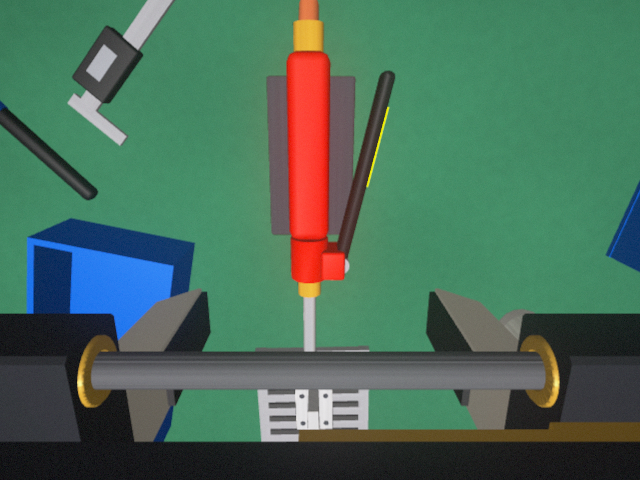

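The wrist view shows the gun's red bar from rows 52 to 238, centred at column 309. The trigger is on the right, with its pad at (378,147) and its pin at about (345,266). Next I fix the squeeze point.

```bash
python3 - <<'E'
from h import *
d=get_image('wrist')
f=d['frame'].astype(int); m=(f[:,:,0]>150)&(f[:,:,1]<90)&(f[:,:,2]<90)
for v in (80,110,140,170,200,225):
    xs=np.nonzero(m[v,270:345])[0]+270
    print(v,xs.min(),xs.max(),[np.round(ray(d,u,v,.09)[:2],4) for u in (xs.min()-.5,xs.max()+.5)])
ys=np.nonzero(m[:,308])[0];print(ys.min(),ys.max())
a=ray(d,309,ys.min(),.09);b=ray(d,309,238.,.098);print('ends',a,b,np.linalg.norm((a-b)[:2]),np.degrees(np.arctan2(*(b-a)[[1,0]])))
p=ray(d,345.5,266,.094);print('pin',p)
for yaw in (-77.3,):
    u=np.array([np.cos(np.radians(yaw)),np.sin(np.radians(yaw))]);n=np.array([-u[1],u[0]])
    print('sq from pin',p[:2]+u*-.080+n*-.015)
    print('sq from rear end',a[:2]+u*.052+n*.006, 'from front',b[:2]+u*-.062+n*.006)
E
```

```text
80 287 328 [array([0.5308, 0.3776]), array([0.5553, 0.3831])]
110 287 328 [array([0.5342, 0.3608]), array([0.5591, 0.3664])]
140 288 328 [array([0.5383, 0.3435]), array([0.5632, 0.3491])]
170 288 328 [array([0.542 , 0.3253]), array([0.5674, 0.3311])]
200 289 327 [array([0.5465, 0.3065]), array([0.5711, 0.312 ])]
225 290 327 [array([0.5505, 0.2902]), array([0.5749, 0.2957])]
51 282
ends [0.54055812 0.39602833 0.09      ] [0.56458616 0.28666441 0.098     ] 0.11197237647461342 -77.60858059058106
pin [0.59284118 0.27160897 0.094     ]
sq from pin [0.56062046 0.34635404]
sq from rear end [0.55784333 0.34661961] from front [0.55680891 0.34846663]
```

```bash
python3 -c "
from h import *
plan(.557,.347,.085,12.5)"
```

```text
shift [ 0.0627 -0.0009  0.1329] turn 0.004 phi now 12.71 q6 0.12 t 16.45 w 0.0918
```

Request:
{"method": "carry_out", "body": {
  "moves": [
    [0,0.03,-0.001,0,0.004],
    [0,0.0625,-0.001,0,0.004],
    [0,0.0625,-0.001,0.02,0.004],
    [0,0.0625,-0.001,0.055,0.004],
    [0,0.0625,-0.001,0.09,0.004],
    [0,0.0625,-0.001,0.12,0.004],
    [0,0.0625,-0.001,0.133,0.004],
    [0,0.0625,-0.001,0.133,0.004]
  ]
}}

```text
time_s: 17.45
ee_pos: [0.557, 0.3473, 0.2442]
orientation: [-1.966, -2.45, 0.003]
ft_force: [0.9, 0.3, 0.5]
width: 0.0919
gripper_force: 0.0
```

Request:
{"method": "carry_out", "body": {
  "moves": [
    [0.45,0,0,0,0],
    [0.45,0,0,0,0],
    [0.45,0,0,0,0],
    [0.45,0,0,0,0],
    [0.45,0,0,0,0],
    [0.45,0,0,0,0],
    [0.45,0,0,0,0],
    [0.45,0,0,0,0]
  ]
}}

```text
time_s: 18.45
ee_pos: [0.5586, 0.3486, 0.2465]
orientation: [1.963, 2.448, 0.012]
ft_force: [9.4, 6.0, -0.4]
width: 0.0503
gripper_force: 5.1
```

```bash
python3 - <<'E'
from h import *
plan(.557,.347,.085,12.5)
d=grab('top')
im=d['frame'][:,:,::-1]
a=cv2.resize(im[185:330,135:355],None,fx=3.6,fy=3.6,interpolation=cv2.INTER_CUBIC); cv2.imwrite('pics/t3.png',a)
E
```

```text
shift [-0.0012 -0.002   0.0024] turn 0.001 phi now 12.54 q6 0.22 t 18.45 w 0.0503
```

Request:
{"method": "carry_out", "body": {
  "moves": [
    [0.8,0,0,0,0],
    [0.8,0,0,0,0],
    [0.8,0,0,0,0],
    [0.8,0,0,0,0],
    [0.8,0,0,0,0],
    [0.8,0,0,0,0],
    [0.8,0,0,0,0],
    [0.8,0,0,0,0]
  ]
}}

```text
time_s: 19.5
ee_pos: [0.5565, 0.3486, 0.2464]
orientation: [-1.963, -2.452, -0.003]
ft_force: [-1.2, 4.3, 6.7]
width: 0.0367
gripper_force: 30.1
```

```bash
python3 - <<'E'
from h import *
plan(.557,.347,.085,12.5)
d=grab('top')
im=d['frame'][:,:,::-1]
a=cv2.resize(im[185:330,135:355],None,fx=3.6,fy=3.6,interpolation=cv2.INTER_CUBIC); cv2.imwrite('pics/t4.png',a)
E
```

```text
shift [-0.0017  0.0001  0.0024] turn 0.002 phi now 12.63 q6 0.22 t 19.5 w 0.0367
```

View pics/t4.png

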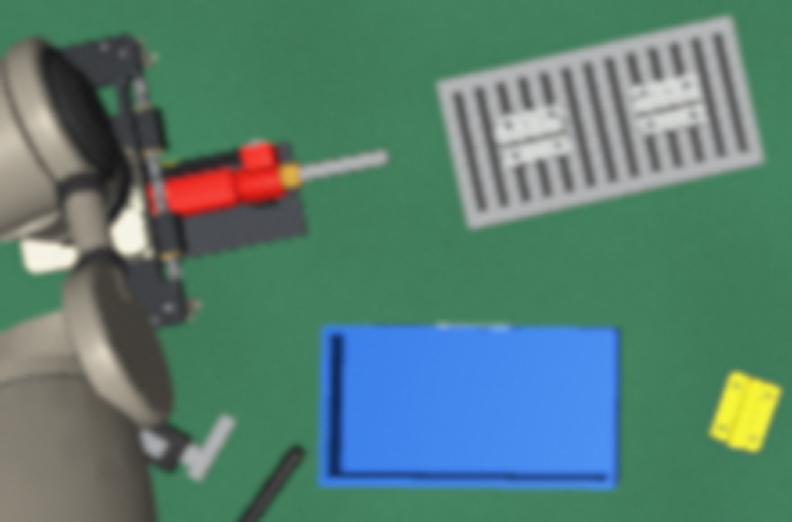

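Width is 37 mm at 30 N, so the trigger is fully pressed. Both brackets stand on the rack at crop (533,137) and (668,103). I'll hold longer, then release.

Request:
{"method": "carry_out", "body": {
  "moves": [
    [0.8,0,0,0,0],
    [0.8,0,0,0,0],
    [0.8,0,0,0,0],
    [0.8,0,0,0,0],
    [0.8,0,0,0,0],
    [0.8,0,0,0,0],
    [0.8,0,0,0,0],
    [0.8,0,0,0,0]
  ]
}}

```text
time_s: 20.55
ee_pos: [0.5565, 0.3486, 0.2464]
orientation: [-1.963, -2.452, -0.003]
ft_force: [-1.8, 3.7, 6.9]
width: 0.0366
gripper_force: 30.1
```

Request:
{"method": "carry_out", "body": {
  "moves": [
    [0.8,0,0,0,0],
    [0.8,0,0,0,0],
    [0.8,0,0,0,0],
    [0.8,0,0,0,0],
    [0.8,0,0,0,0],
    [0.8,0,0,0,0],
    [0.8,0,0,0,0],
    [0.8,0,0,0,0]
  ]
}}

```text
time_s: 21.55
ee_pos: [0.5565, 0.3486, 0.2464]
orientation: [-1.963, -2.452, -0.003]
ft_force: [-2.3, 3.4, 6.7]
width: 0.0362
gripper_force: 30.1
```

Request:
{"method": "carry_out", "body": {
  "moves": [
    [0,0,0,0,0],
    [0,0,0,0,0],
    [0,0,0,0,0],
    [0,0,0,0,0],
    [0,0,0,0,0],
    [0,0,0,0,0],
    [0,0,0,0,0],
    [0,0,0,0,0]
  ]
}}

```text
time_s: 22.55
ee_pos: [0.5567, 0.3478, 0.2447]
orientation: [-1.965, -2.451, 0.001]
ft_force: [-0.7, -0.0, -0.3]
width: 0.0916
gripper_force: 0.0
```

Request:
{"method": "carry_out", "body": {
  "moves": [
    [0,0,0,-0.02,0],
    [0,0,0,-0.05,0],
    [0,0,0,-0.09,0],
    [0,0,0,-0.12,0],
    [0,-0.02,0,-0.14,0],
    [0,-0.06,0,-0.14,0],
    [0,-0.1,0,-0.14,0],
    [0.2,-0.14,0,-0.14,0]
  ]
}}

```text
time_s: 23.55
ee_pos: [0.5875, 0.2086, 0.3845]
orientation: [-1.966, -2.45, 0.002]
ft_force: [0.2, -0.1, 0.2]
width: 0.0859
gripper_force: 0.0
```

```bash
python3 - <<'E'
from h import *
plan(.6112,.0908,.15,13.9)
d=get_image('wrist'); print([np.round(pix(d,p)) for p in [(.6112,.0908,.016),(.6352,-.0062,.016)]])
E
```

```text
shift [-0.1201 -0.0023  0.0755] turn -0.024 phi now 12.52 q6 0.0 t 23.55 w 0.0859
[array([317., 334.]), array([319., 422.])]
```

```bash
cat >> h.py <<'E'
def diff(ref='pics/t4.png'):
    im=get_image('top')['frame'][:,:,::-1]; a=cv2.resize(im[185:330,135:355],None,fx=3.6,fy=3.6,interpolation=cv2.INTER_CUBIC)
    r=cv2.imread(ref); D=np.abs(a.astype(int)-r).max(2)
    for n,(x,y) in dict(L=(533,137),R=(668,103)).items(): print(n,(D[y-35:y+35,x-40:x+40]>25).mean().round(3))
E
python3 -c "
from h import *
diff()"
```

```text
L 0.0
R 0.0
```

Request:
{"method": "carry_out", "body": {
  "moves": [
    [0.3,-0.03,0,0,-0.01],
    [0.5,-0.07,-0.001,0,-0.024],
    [0.5,-0.11,-0.002,0.03,-0.024],
    [0.5,-0.12,-0.002,0.06,-0.024],
    [0.5,-0.12,-0.002,0.075,-0.024],
    [0.5,-0.12,-0.002,0.075,-0.024],
    [0.5,-0.12,-0.002,0.075,-0.024],
    [0.5,-0.12,-0.002,0.075,-0.024]
  ]
}}

```text
time_s: 24.65
ee_pos: [0.6116, 0.0942, 0.3113]
orientation: [1.934, 2.474, 0.002]
ft_force: [-0.4, -0.8, -0.1]
width: 0.0459
gripper_force: 0.0
```

```bash
python3 - <<'E'
from h import *
plan(.6112,.0908,.0395,13.9)
d=grab('wrist','w5.png'); print(pix(d,(.6112,.0908,.016)),pix(d,(.6352,-.0062,.016)))
E
```

```text
shift [-0.0031 -0.0015  0.1128] turn 0.001 phi now 13.98 q6 -0.21 t 24.65 w 0.0459
(np.float64(316.3116886878517), np.float64(238.22222383977086)) (np.float64(316.41308728695026), np.float64(363.79795811041276))
```

View pics/w5.png

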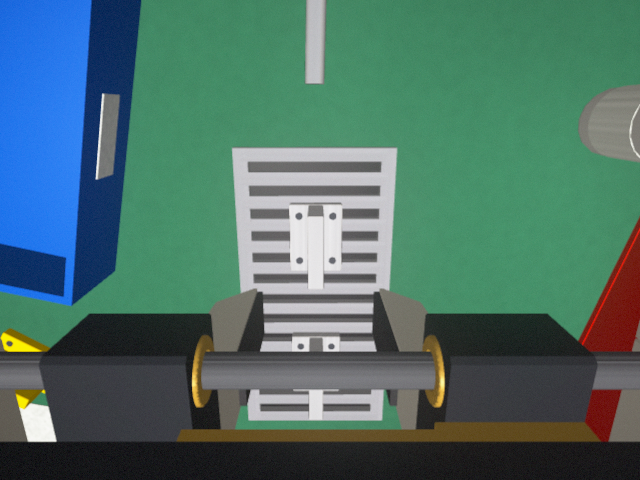

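The wrist view shows the bracket's foot centred at (316,238), as predicted.

Request:
{"method": "carry_out", "body": {
  "moves": [
    [0.5,-0.002,-0.001,0.03,0],
    [0.5,-0.002,-0.001,0.07,0],
    [0.5,-0.002,-0.001,0.1,0],
    [0.5,-0.002,-0.001,0.112,0],
    [0.5,-0.002,-0.001,0.112,0],
    [1,-0.002,-0.001,0.112,0],
    [1,-0.002,-0.001,0.112,0],
    [1,-0.002,-0.001,0.112,0]
  ]
}}

```text
time_s: 25.7
ee_pos: [0.6111, 0.0913, 0.1988]
orientation: [1.935, 2.473, 0.001]
ft_force: [0.0, -0.0, 0.0]
width: 0.0209
gripper_force: 0.0
```

Request:
{"method": "carry_out", "body": {
  "moves": [
    [1,0,0,0,0],
    [1,0,0,0,0],
    [1,0,0,0,0],
    [1,0,0,0,0],
    [1,0,0,-0.03,0],
    [1,0,0,-0.07,0],
    [1,0,0,-0.11,0],
    [1,0,0,-0.12,0]
  ]
}}

```text
time_s: 26.7
ee_pos: [0.6114, 0.0913, 0.3204]
orientation: [1.934, 2.472, 0.004]
ft_force: [0.4, 0.5, -1.2]
width: 0.0099
gripper_force: 30.0
```

```bash
python3 - <<'E'
from h import *
# far-left slot (+y side): bin x=-.05
plan(.4171-.0006,.1261+.05,.16,0.7)
print(status.sense()['gripper_force'])
# bin check from the top: rim outer edges by colour
d=get_image('top'); f=d['frame'].astype(int)[265:330,215:320]
m=((f[:,:,2]>150)&(f[:,:,0]<110)).astype(np.uint8)
cs,_=cv2.findContours(m,cv2.RETR_EXTERNAL,2); c=max(cs,key=cv2.contourArea); r=cv2.minAreaRect(c); print(r)
bx=cv2.boxPoints(r)+[215,265]; P=np.array([ray(d,*p,.058)[:2] for p in bx]); print(P.round(4),P.mean(0))
E
```

```text
shift [ 0.1292 -0.1688  0.0005] turn 0.231 phi now 13.93 q6 -0.22 t 26.7 w 0.0099
29.999722838401794
((79.5, 32.5), (23.0, 45.0), 0.0)
[[0.3626 0.0791]
 [0.4745 0.0821]
 [0.4757 0.0244]
 [0.3639 0.0217]] [0.41920979 0.05181342]
```

Request:
{"method": "carry_out", "body": {
  "moves": [
    [1,0.02,-0.025,0,0.03],
    [1,0.04,-0.052,0,0.07],
    [1,0.06,-0.08,0,0.11],
    [1,0.08,-0.108,0,0.15],
    [1,0.1,-0.135,0,0.19],
    [1,0.12,-0.158,0,0.22],
    [1,0.129,-0.168,0,0.231],
    [1,0.129,-0.168,0,0.231]
  ]
}}

```text
time_s: 27.75
ee_pos: [0.4166, 0.1763, 0.3174]
orientation: [-2.206, -2.236, 0.002]
ft_force: [0.2, 0.1, -0.3]
width: 0.0099
gripper_force: 30.0
```

```bash
python3 - <<'E'
from h import *
plan(.4170,.1761,.037,0.7)
d=grab('wrist','w6.png')
for s,t in [(1,1),(1,-1),(-1,1),(-1,-1)]:
    print(np.round(pix(d,(.4175+s*.055,.1261+t*.1025,.058)),1))
E
```

```text
shift [-1.000e-04  5.000e-04  1.214e-01] turn 0.001 phi now 0.77 q6 0.22 t 27.75 w 0.0099
[419.5 164.4]
[395.  453.9]
[225.2 162. ]
[240.8 452.2]
```

View pics/w6.png

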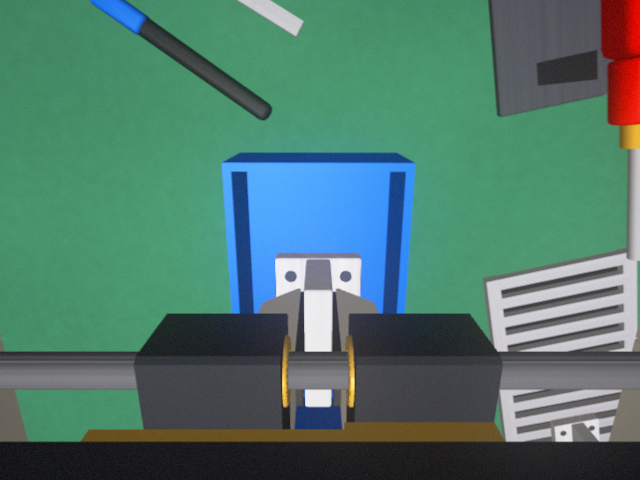

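The bin rim's far corners are at (222,162) and (414,162), and the held bracket is centred and parallel to the walls. The bin centre is at about x = 0.4155.

Request:
{"method": "carry_out", "body": {
  "moves": [
    [1,0,-0.001,0.03,0],
    [1,0,-0.001,0.07,0],
    [1,0,-0.001,0.1,0],
    [1,0,-0.001,0.115,0],
    [1,0,-0.001,0.119,0],
    [1,0,-0.001,0.12,0],
    [1,0,-0.001,0.12,0],
    [1,0,-0.001,0.12,0]
  ]
}}

```text
time_s: 28.8
ee_pos: [0.4161, 0.1761, 0.1986]
orientation: [2.207, 2.234, 0.002]
ft_force: [-0.3, 0.4, -0.1]
width: 0.0096
gripper_force: 30.0
```

Request:
{"method": "carry_out", "body": {
  "moves": [
    [1,0,0,0.001,0],
    [1,0,0,0.0015,0],
    [1,0,0,0.002,0],
    [1,0,0,0.0025,0],
    [1,0,0,0.0025,0],
    [1,0,0,0.0025,0],
    [1,0,0,0.0025,0],
    [1,0,0,0.0025,0]
  ]
}}

```text
time_s: 29.8
ee_pos: [0.4159, 0.1761, 0.1955]
orientation: [2.208, 2.235, -0.0]
ft_force: [-0.1, 0.5, -0.8]
width: 0.0098
gripper_force: 30.0
```

Request:
{"method": "carry_out", "body": {
  "moves": [
    [1,0,0,0.0005,0],
    [1,0,0,0.0008,0],
    [1,0,0,0.0008,0],
    [0.6,0,0,0.0008,0],
    [0.6,0,0,0.0008,0],
    [0.6,0,0,0.0008,0],
    [0.6,0,0,0.0008,0],
    [0.6,0,0,0.0008,0]
  ]
}}

```text
time_s: 30.8
ee_pos: [0.4159, 0.1761, 0.1946]
orientation: [2.208, 2.235, -0.0]
ft_force: [0.1, 0.4, -0.1]
width: 0.0369
gripper_force: 0.0
```

Request:
{"method": "carry_out", "body": {
  "moves": [
    [0.6,0,0,-0.02,0],
    [0.6,0,0,-0.06,0],
    [0.6,0,0,-0.11,0],
    [0.5,0,0,-0.13,0],
    [0.5,0,0,-0.13,0],
    [0.5,0,0,-0.13,0],
    [0.5,0,0,-0.13,0],
    [0.5,0,0,-0.13,0]
  ]
}}

```text
time_s: 31.8
ee_pos: [0.4158, 0.1761, 0.3238]
orientation: [-2.207, -2.234, 0.003]
ft_force: [0.6, -0.0, 0.0]
width: 0.046
gripper_force: 0.0
```

```bash
python3 -c "
from h import *
plan(.6352,-.0062,.16,13.9); diff()"
```

```text
shift [-0.1849  0.2172  0.0045] turn -0.231 phi now 0.69 q6 0.22 t 31.8 w 0.046
L 0.525
R 0.0
```

R is unmoved, so I move over it.

Request:
{"method": "carry_out", "body": {
  "moves": [
    [0.5,-0.02,0.023,0,-0.02],
    [0.5,-0.05,0.058,0,-0.06],
    [0.5,-0.085,0.1,0,-0.11],
    [0.5,-0.12,0.142,0,-0.16],
    [0.5,-0.155,0.182,0,-0.2],
    [0.5,-0.185,0.217,0.005,-0.231],
    [0.5,-0.185,0.217,0.005,-0.231],
    [0.5,-0.185,0.217,0.005,-0.231]
  ]
}}

```text
time_s: 32.85
ee_pos: [0.6346, -0.006, 0.3189]
orientation: [-1.935, -2.472, 0.001]
ft_force: [-0.3, 0.6, 0.2]
width: 0.0461
gripper_force: 0.0
```

```bash
python3 - <<'E'
from h import *
plan(.6352,-.0062,.0395,13.9)
d=grab('wrist','w7.png'); c=pix(d,(.6352,-.0062,.016)); print(c)
g=cv2.cvtColor(d['frame'],cv2.COLOR_RGB2GRAY)[180:300,270:370]
# foot/rack: bright hits
m=(g>200).astype(np.uint8); cs,_=cv2.findContours(m,cv2.RETR_EXTERNAL,2); k=max(cs,key=cv2.contourArea); print(cv2.boundingRect(k),cv2.contourArea(k))
E
```

```text
shift [-0.0005  0.0007  0.1204] turn -0.0 phi now 13.9 q6 -0.37 t 32.85 w 0.0461
(np.float64(320.4589925167294), np.float64(231.76003718763766))
(22, 21, 66, 82) 3141.0
```

Request:
{"method": "carry_out", "body": {
  "moves": [
    [0.5,0,0.001,0.03,0],
    [0.5,0,0.001,0.07,0],
    [0.5,0,0.001,0.105,0],
    [0.5,0,0.001,0.12,0],
    [0.5,0,0.001,0.12,0],
    [1,0,0.001,0.12,0],
    [1,0,0.001,0.12,0],
    [1,0,0.001,0.12,0]
  ]
}}

```text
time_s: 33.9
ee_pos: [0.6362, -0.0061, 0.2006]
orientation: [1.935, 2.473, 0.001]
ft_force: [-0.0, 0.3, -0.2]
width: 0.0207
gripper_force: 0.0
```

Request:
{"method": "carry_out", "body": {
  "moves": [
    [1,0,0,0,0],
    [1,0,0,0,0],
    [1,0,0,0,0],
    [1,0,0,0,0],
    [1,0,0,-0.03,0],
    [1,0,0,-0.07,0],
    [1,0,0,-0.11,0],
    [1,0,0,-0.12,0]
  ]
}}

```text
time_s: 34.9
ee_pos: [0.6365, -0.006, 0.3221]
orientation: [1.933, 2.471, 0.004]
ft_force: [-1.1, -0.2, -1.5]
width: 0.0098
gripper_force: 30.0
```

```bash
python3 -c "
from h import *
plan(.4155+.0006,.0765,.16,0.7)"
```

```text
shift [ 0.1332 -0.1941  0.002 ] turn 0.231 phi now 13.93 q6 -0.37 t 34.9 w 0.0098
```

Request:
{"method": "carry_out", "body": {
  "moves": [
    [1,0.018,-0.026,0,0.03],
    [1,0.04,-0.058,0,0.07],
    [1,0.062,-0.09,0,0.11],
    [1,0.084,-0.122,0,0.15],
    [1,0.106,-0.154,0,0.19],
    [1,0.125,-0.182,0,0.22],
    [1,0.133,-0.194,0.002,0.231],
    [1,0.133,-0.194,0.002,0.231]
  ]
}}

```text
time_s: 35.9
ee_pos: [0.4156, 0.0765, 0.3172]
orientation: [-2.207, -2.235, 0.001]
ft_force: [0.0, -0.4, -1.2]
width: 0.0097
gripper_force: 30.0
```

```bash
python3 -c "
from h import *
plan(.4161,.0765,.0395,0.7);print(status.sense()['gripper_force'])"
```

```text
shift [0.     0.0006 0.1187] turn 0.001 phi now 0.74 q6 -0.01 t 35.9 w 0.0097
29.999924898147583
```

Request:
{"method": "carry_out", "body": {
  "moves": [
    [1,0,0,0.03,0],
    [1,0,0,0.07,0],
    [1,0,0,0.1,0],
    [1,0,0,0.115,0],
    [1,0,0,0.118,0],
    [1,0,0,0.119,0],
    [1,0,0,0.1195,0],
    [1,0,0,0.1195,0]
  ]
}}

```text
time_s: 36.9
ee_pos: [0.416, 0.0763, 0.1987]
orientation: [2.207, 2.234, 0.001]
ft_force: [0.1, -0.3, -0.8]
width: 0.0095
gripper_force: 30.0
```

Request:
{"method": "carry_out", "body": {
  "moves": [
    [1,0,0,0.0005,0],
    [1,0,0,0.001,0],
    [1,0,0,0.001,0],
    [1,0,0,0.001,0],
    [1,0,0,0.001,0],
    [1,0,0,0.001,0],
    [1,0,0,0.001,0],
    [1,0,0,0.001,0]
  ]
}}

```text
time_s: 37.9
ee_pos: [0.4158, 0.0763, 0.1972]
orientation: [2.208, 2.235, -0.0]
ft_force: [-0.0, -0.3, -2.0]
width: 0.0096
gripper_force: 30.0
```

Grasp point z is 0.038. I lower it about 1 mm more, release and look.

Request:
{"method": "carry_out", "body": {
  "moves": [
    [1,0,0,0.0005,0],
    [1,0,0,0.001,0],
    [1,0,0,0.0014,0],
    [1,0,0,0.0014,0],
    [0.6,0,0,0.0014,0],
    [0.6,0,0,0.0014,0],
    [0.6,0,0,0.0014,0],
    [0.6,0,0,0.0014,0]
  ]
}}

```text
time_s: 38.9
ee_pos: [0.4157, 0.0764, 0.1957]
orientation: [-2.208, -2.235, 0.0]
ft_force: [-0.2, -0.4, 0.1]
width: 0.0364
gripper_force: 0.0
```

Request:
{"method": "carry_out", "body": {
  "moves": [
    [0.6,0,0,-0.02,0],
    [0.6,0,0,-0.06,0],
    [0.6,0,0,-0.11,0],
    [0.5,0,0,-0.16,0],
    [0.5,-0.05,0,-0.19,0],
    [0.5,-0.1,0,-0.19,0],
    [0.5,-0.1,0,-0.19,0],
    [0.5,-0.1,0,-0.19,0]
  ]
}}

```text
time_s: 39.9
ee_pos: [0.4168, -0.0234, 0.3855]
orientation: [-2.208, -2.233, 0.0]
ft_force: [-0.4, -0.2, 0.7]
width: 0.0458
gripper_force: 0.0
```

```bash
python3 - <<'E'
from h import *
plan(.6407,-.278,.16,0)
d=grab('wrist','w8.png')
E
```

```text
shift [-0.2571  0.2212  0.0661] turn 0.011 phi now 0.63 q6 -0.25 t 39.9 w 0.0458
```

View pics/w8.png

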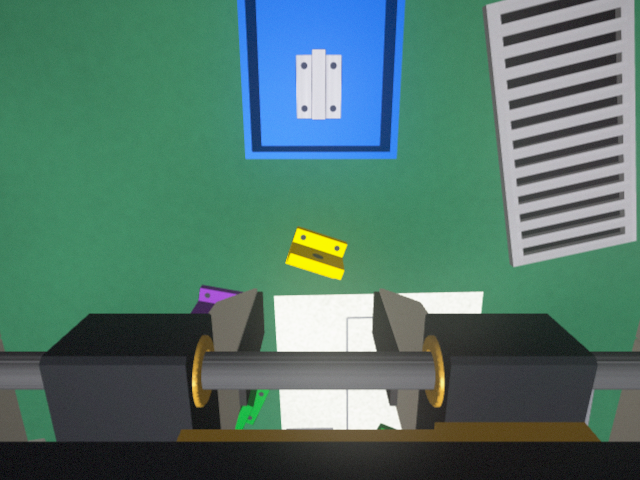

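The bin holds a bracket standing upright at (319,87), and its near rim edge runs from (247,158) to (396,158). The rack is empty. Next I hover over the cover.

Request:
{"method": "carry_out", "body": {
  "moves": [
    [0.5,-0.025,0.021,0,-0.01],
    [0.5,-0.065,0.056,0,-0.02],
    [0.5,-0.105,0.09,0,-0.03],
    [0.5,-0.145,0.125,0.01,-0.04],
    [0.5,-0.185,0.16,0.03,-0.05],
    [0.5,-0.225,0.194,0.05,-0.05],
    [0.5,-0.257,0.221,0.06,-0.05],
    [0.5,-0.257,0.221,0.06,-0.05]
  ]
}}

```text
time_s: 40.95
ee_pos: [0.6423, -0.2781, 0.3223]
orientation: [-2.149, -2.287, 0.002]
ft_force: [-0.5, 0.8, -0.5]
width: 0.0458
gripper_force: 0.0
```

```bash
python3 - <<'E'
from h import *
plan(.6407,-.278,.16,3.5)
d=grab('wrist','w9.png'); f=d['frame'].astype(int)
np.save('w9.npy',f.astype(np.uint8))
# handle: dark pixels near predicted place
c=pix(d,(.6407,-.278,.036)); print('pred handle',c, 'plate', [np.round(pix(d,(.6407+a*.057,-.278+b*.1045,.011))) for a,b in [(1,1),(-1,1),(1,-1),(-1,-1)]])
m=(f.max(2)<80).astype(np.uint8); m[300:]=0
n,l,s,ce=cv2.connectedComponentsWithStats(m)
for i in range(1,n):
    if s[i,4]>150: print(s[i],ce[i])
g=((f.max(2)-f.min(2)<28)&(f.min(2)>85)&(f.max(2)<200)).astype(np.uint8)
for r in (60,100,150,200,250,290):
    xs=np.nonzero(g[r])[0]; print(r,xs.min() if len(xs) else None,xs.max() if len(xs) else None,len(xs))
ys=np.nonzero(g[:300,270])[0]; print('col270 top',ys.min()); ys=np.nonzero(g[:300,370])[0]; print('col370 top',ys.min())
E
```

```text
shift [ 0.0002 -0.0016  0.0033] turn 0.001 phi now 3.56 q6 -0.58 t 40.95 w 0.0458
pred handle (np.float64(318.1567298176112), np.float64(238.23129851995824)) plate [array([416.,  79.]), array([240.,  67.]), array([381., 358.]), array([239., 350.])]
[594   1  45 160 615] [617.1902439   74.63577236]
[ 577   11   63  289 7080] [620.19124294 182.56059322]
[ 312  189   18   90 1336] [320.80613772 235.67215569]
[ 74 205  76  47 941] [109.79808714 222.73007439]
60 35 232 11
100 42 406 180
150 50 403 174
200 0 400 195
250 0 397 196
290 0 394 202
col270 top 74
col370 top 74
```

```bash
python3 - <<'E'
from h import *
d=get_image('wrist'); f=d['frame'].astype(int)
print('handle top ctr',ray(d,321,234,.036), [ray(d,u,v,.036)[:2].round(4) for u,v in [(321,189),(321,279)]])
g=((f.max(2)-f.min(2)<28)&(f.min(2)>85)&(f.max(2)<200)).astype(np.uint8)
for r in (100,150,200,250,290):
    for lo,hi in((200,300),(340,430)):
        xs=np.nonzero(g[r,lo:hi])[0]+lo; u=xs.min()-.5 if lo==200 else xs.max()+.5
        print(r,u,ray(d,u,r,.011)[:2].round(4),end=' ')
    print()
for u in (260,300,350,390):
    ys=np.nonzero(g[50:300,u])[0]+50; print(u,ys.min(),ray(d,u,ys.min()-.5,.011)[:2].round(4))
E
```

```text
handle top ctr [ 0.64201925 -0.27415982  0.036     ] [array([ 0.6401, -0.2439]), array([ 0.6441, -0.3065])]
100 233.5 [ 0.5787 -0.1926] 100 406.5 [ 0.6932 -0.1856] 
150 234.5 [ 0.5794 -0.2252] 150 403.5 [ 0.6952 -0.218 ] 
200 236.5 [ 0.5809 -0.2601] 200 400.5 [ 0.6974 -0.2528] 
250 199.5 [ 0.5538 -0.2995] 250 397.5 [ 0.6997 -0.2903] 
290 238.5 [ 0.5827 -0.3299] 290 395.5 [ 0.702  -0.3223] 
260 77 [ 0.596 -0.177]
300 77 [ 0.622  -0.1754]
350 77 [ 0.6546 -0.1734]
390 77 [ 0.6806 -0.1718]
```

Handle centre is (0.642, -0.278) with phi 3.6°, and the plate edges agree with it. I descend and grasp.

Request:
{"method": "carry_out", "body": {
  "moves": [
    [0.5,0,0,0.03,0],
    [0.5,0,0,0.07,0],
    [0.5,0,0,0.11,0],
    [0.5,0,0,0.125,0],
    [0.5,0,0,0.13,0],
    [0.5,0,0,0.13,0],
    [1,0,0,0.13,0],
    [1,0,0,0.13,0]
  ]
}}

```text
time_s: 42.05
ee_pos: [0.6412, -0.2781, 0.197]
orientation: [2.15, 2.288, 0.001]
ft_force: [-0.2, -0.0, -0.2]
width: 0.0304
gripper_force: 0.0
```

Request:
{"method": "carry_out", "body": {
  "moves": [
    [1,0,0,0,0],
    [1,0,0,0,0],
    [1,0,0,0,0],
    [1,0,0,0,0],
    [1,0,0,0,0],
    [1,0,0,0,0],
    [1,0,0,0,0],
    [1,0,0,0,0]
  ]
}}

```text
time_s: 43.05
ee_pos: [0.6412, -0.278, 0.1961]
orientation: [2.151, 2.289, 0.0]
ft_force: [1.8, 0.5, 3.3]
width: 0.0118
gripper_force: 30.0
```

```bash
python3 - <<'E'
from h import *
plan(.642,-.278,.033,3.6)
# bin near-end corners from w8, with the camera pose rebuilt via the tool pose then (tool-fixed camera)
s=status.sense(); M=R.from_rotvec(s['orientation']).as_matrix(); d=get_image('wrist')
co=M.T@(np.array(d['origin'])-s['ee_pos']); CR=M.T@rot(d)
np.savez('cam.npz',co=co,CR=CR); print(co)
M8=R.from_rotvec([-2.208,-2.233,0]).as_matrix(); p8=np.array([.4168,-.0234,.3855])
d8=dict(d); d8['origin']=p8+M8@co; d8['attitude']=M8@CR
im=cv2.imread('pics/w8.png').astype(int); m=(im[:,:,0]>130)&(im[:,:,2]<110)
for v in (60,90,120,150):
    xs=np.nonzero(m[v,200:450])[0]+200; a,b=ray(d8,xs.min()-.5,v,.058),ray(d8,xs.max()+.5,v,.058); print(v,xs.min(),xs.max(),a[:2].round(4),b[:2].round(4),((a+b)/2)[:2].round(4))
for u in (270,320,370):
    ys=np.nonzero(m[:200,u])[0]; print(u,ys.max(),ray(d8,u,ys.max()+.5,.058)[:2].round(4))
E
```

```text
shift [-0.      0.0008  0.0041] turn -0.001 phi now 3.55 q6 -0.58 t 43.05 w 0.0118
[ 0.0816928  -0.00051334  0.02111257]
60 240 402 [0.3613 0.0898] [0.4719 0.0909] [0.4166 0.0903]
90 241 400 [0.3611 0.0706] [0.4719 0.0717] [0.4165 0.0711]
120 243 398 [0.3616 0.0506] [0.4719 0.0517] [0.4167 0.0512]
150 244 397 [0.3614 0.0298] [0.4725 0.031 ] [0.417  0.0304]
270 159 [0.3804 0.0232]
320 159 [0.4167 0.0236]
370 159 [0.453 0.024]
```

Request:
{"method": "carry_out", "body": {
  "moves": [
    [1,0,0,-0.01,0],
    [1,0,0,-0.025,0],
    [1,0,0,-0.05,0],
    [1,0,0,-0.08,0],
    [1,0,0,-0.11,0],
    [1,0,0,-0.14,0],
    [1,0,0,-0.15,0],
    [1,0,0,-0.15,0]
  ]
}}

```text
time_s: 44.1
ee_pos: [0.6409, -0.2779, 0.3463]
orientation: [2.151, 2.289, 0.0]
ft_force: [0.3, 0.2, -0.9]
width: 0.0114
gripper_force: 30.0
```

```bash
python3 - <<'E'
from h import *
plan(.4163,.1261,.187,0.6); s=status.sense(); print(s['gripper_force'],s['ft_force'],s['moment'].round(2))
plan(.529,-.076,.187,2.1)
E
```

```text
shift [ 0.4171 -0.1991 -0.    ] turn 0.052 phi now 3.55 q6 -0.58 t 44.1 w 0.0114
29.999711215496063 [ 0.26260044  0.21172898 -0.87365276] [-0.03 -0.1  -0.02]
shift [ 2.084e-01 -9.920e-02  1.000e-04] turn 0.025 phi now 3.55 q6 -0.58 t 44.1 w 0.0114
```

Request:
{"method": "carry_out", "body": {
  "moves": [
    [1,0.015,-0.007,0,0],
    [1,0.04,-0.019,0,0.005],
    [1,0.075,-0.036,0,0.01],
    [1,0.115,-0.055,0,0.015],
    [1,0.155,-0.074,0,0.02],
    [1,0.195,-0.093,0,0.025],
    [1,0.235,-0.112,0,0.03],
    [1,0.27,-0.129,0,0.035]
  ]
}}

```text
time_s: 45.1
ee_pos: [0.4942, -0.0151, 0.3444]
orientation: [-2.189, -2.249, 0.003]
ft_force: [0.5, 0.7, -1.2]
width: 0.0118
gripper_force: 30.0
```

```bash
python3 - <<'E'
from h import *
plan(.4163,.1261,.187,0.6)
E
```

```text
shift [ 0.1433 -0.074  -0.0013] turn 0.017 phi now 1.55 q6 -0.21 t 45.1 w 0.0118
```

Request:
{"method": "carry_out", "body": {
  "moves": [
    [1,0.03,-0.015,0,0.005],
    [1,0.06,-0.031,0,0.01],
    [1,0.09,-0.047,0,0.015],
    [1,0.115,-0.06,0,0.017],
    [1,0.132,-0.069,0,0.017],
    [1,0.139,-0.072,0,0.017],
    [1,0.139,-0.072,0,0.017],
    [1,0.139,-0.072,0,0.017]
  ]
}}

```text
time_s: 46.1
ee_pos: [0.4201, 0.12, 0.3455]
orientation: [2.211, 2.232, -0.001]
ft_force: [-0.1, -0.7, -1.5]
width: 0.0119
gripper_force: 30.0
```

```bash
python3 - <<'E'
from h import *
plan(.4163,.1261,.105,0.6); s=status.sense(); print(s['gripper_force'],s['ee_pos'])
d=grab('wrist','w10.png'); im=d['frame'].astype(int)
# cover far edge and side edges, in the held frame
g=((im.max(2)-im.min(2)<28)&(im.min(2)>85)).astype(np.uint8)
for r in (60,90,120,160,200):
    xs=np.nonzero(g[r,150:500])[0]+150; print(r,xs.min(),xs.max(),len(xs))
for u in (270,370):
    ys=np.nonzero(g[:300,u])[0]; print(u,ys.min())
m=(im[:,:,2]>110)&(im[:,:,0]<110)&(im[:,:,1]<170); ys,xs=np.nonzero(m); print('blue',len(ys),(xs.min(),xs.max(),ys.min(),ys.max()) if len(ys) else '')
E
```

```text
shift [ 0.0061 -0.0038  0.0815] turn -0.001 phi now 0.54 q6 0.09 t 46.1 w 0.0119
29.99973714351654 [0.42013486 0.12004611 0.34554542]
60 163 472 310
90 166 469 304
120 169 466 298
160 173 462 290
200 178 499 307
270 46
370 46
blue 1533 (np.int64(0), np.int64(627), np.int64(46), np.int64(426))
```

Request:
{"method": "carry_out", "body": {
  "moves": [
    [1,0.003,-0.002,0,0],
    [1,0.006,-0.004,0.01,0],
    [1,0.006,-0.004,0.03,0],
    [1,0.006,-0.004,0.05,0],
    [1,0.006,-0.004,0.065,0],
    [1,0.006,-0.004,0.075,0],
    [1,0.006,-0.004,0.075,0],
    [1,0.006,-0.004,0.075,0]
  ]
}}

```text
time_s: 47.15
ee_pos: [0.4159, 0.1265, 0.2711]
orientation: [2.21, 2.232, 0.001]
ft_force: [-0.4, -0.2, -1.4]
width: 0.0116
gripper_force: 30.0
```

```bash
python3 - <<'E'
from h import *
plan(.4163,.1261,.089,0.6); s=status.sense(); print(s['ee_pos'])
d=grab('wrist','w11.png'); im=d['frame'].astype(int); zt=s['ee_pos'][2]-.159-.0261
g=((im.max(2)-im.min(2)<28)&(im.min(2)>85)).astype(np.uint8)
for u in (270,370):
    ys=np.nonzero(g[:300,u])[0]; print(u,ys.min(),ray(d,u,ys.min()-.5,zt)[:2].round(4))
for r in (90,150):
    xs=np.nonzero(g[r,150:500])[0]+150; print(r,xs.min(),xs.max(),ray(d,xs.min()-.5,r,zt)[:2].round(4),ray(d,xs.max()+.5,r,zt)[:2].round(4))
cv2.imwrite('pics/s11.png',cv2.resize(grab('scene')['frame'][150:270,240:400,::-1],None,fx=5,fy=5,interpolation=cv2.INTER_CUBIC))
E
```

```text
shift [-0.0004  0.0003  0.0231] turn -0.0 phi now 0.57 q6 0.11 t 47.15 w 0.0116
[0.41593799 0.12653003 0.27113614]
270 46 [0.3972 0.2298]
370 46 [0.4331 0.2301]
90 166 469 [0.3581 0.2144] [0.4707 0.2154]
150 172 463 [0.3582 0.1926] [0.4709 0.1936]
```

Request:
{"method": "carry_out", "body": {
  "moves": [
    [1,0.0005,0.0005,0.005,0],
    [1,0.0005,0.0005,0.01,0],
    [1,0.0005,0.0005,0.014,0],
    [1,0.0005,0.0005,0.017,0],
    [1,0.0005,0.0005,0.019,0],
    [1,0.0005,0.0005,0.02,0],
    [1,0.0005,0.0005,0.02,0],
    [1,0.0005,0.0005,0.02,0]
  ]
}}

```text
time_s: 48.25
ee_pos: [0.4163, 0.127, 0.2509]
orientation: [2.21, 2.232, 0.0]
ft_force: [0.9, -0.2, -1.5]
width: 0.0117
gripper_force: 30.0
```

Request:
{"method": "carry_out", "body": {
  "moves": [
    [1,0,0,0.001,0],
    [1,0,0,0.002,0],
    [1,0,0,0.0028,0],
    [1,0,0,0.0034,0],
    [1,0,0,0.0034,0],
    [1,0,0,0.0034,0],
    [1,0,0,0.0034,0],
    [1,0,0,0.0034,0]
  ]
}}

```text
time_s: 49.25
ee_pos: [0.4162, 0.127, 0.248]
orientation: [2.21, 2.232, 0.0]
ft_force: [-2.4, -0.8, 7.4]
width: 0.0121
gripper_force: 30.0
```

Contact comes at exactly the seated height of 0.089. I release and retreat.

Request:
{"method": "carry_out", "body": {
  "moves": [
    [0.6,0,0,0,0],
    [0.6,0,0,0,0],
    [0.6,0,0,0,0],
    [0.6,0,0,0,0],
    [0.6,0,0,0,0],
    [0.6,0,0,0,0],
    [0.6,0,0,-0.01,0],
    [0.6,0,0,-0.03,0]
  ]
}}

```text
time_s: 50.25
ee_pos: [0.4161, 0.127, 0.2778]
orientation: [-2.21, -2.232, 0.002]
ft_force: [0.1, -0.0, -0.5]
width: 0.0366
gripper_force: 0.0
```

Request:
{"method": "carry_out", "body": {
  "moves": [
    [0.6,0,0,-0.03,0],
    [0.6,0,0,-0.07,0],
    [0.6,-0.03,0,-0.11,0],
    [0.6,-0.07,0,-0.12,0],
    [0.6,-0.12,0,-0.12,0],
    [0.6,-0.17,0,-0.12,0],
    [0.6,-0.22,0,-0.12,0],
    [0.6,-0.22,0,-0.12,0]
  ]
}}

```text
time_s: 51.25
ee_pos: [0.4183, -0.0955, 0.398]
orientation: [2.215, 2.226, -0.0]
ft_force: [1.3, 0.2, 0.3]
width: 0.0369
gripper_force: 0.0
```

```bash
python3 - <<'E'
from h import *
a=grab('top')['frame'][170:350,120:480]; b=grab('scene')['frame'][130:370,150:480]
a=cv2.resize(a,(600,300),interpolation=cv2.INTER_CUBIC); b=cv2.resize(b,(412,300),interpolation=cv2.INTER_CUBIC)
o=np.zeros((600,800,3),np.uint8); o[:300,:600]=a
s=cv2.resize(get_image('scene')['frame'][170:270,250:370],(360,300),interpolation=cv2.INTER_CUBIC)
o[300:,:412]=b; o[300:,420:780]=s
cv2.imwrite('pics/fin.png',o[:,:,::-1])
E
```

```text
(no output)
```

View pics/fin.png

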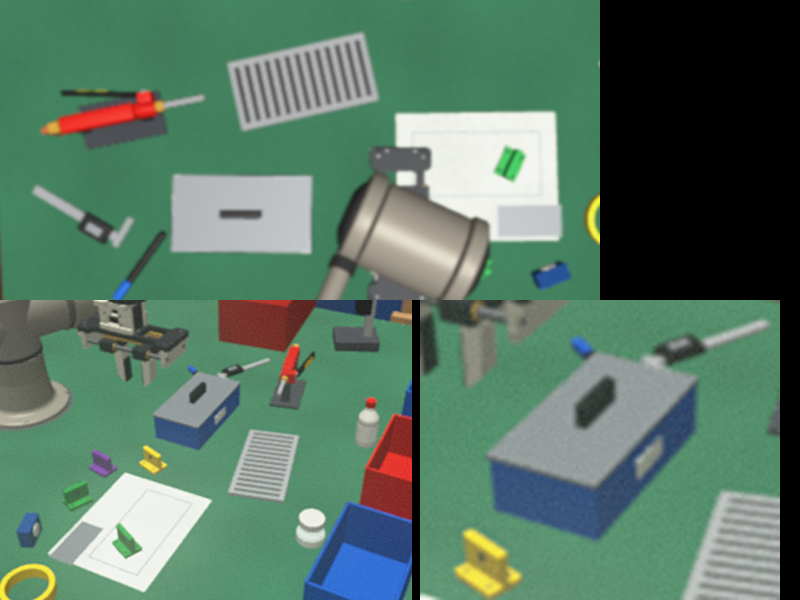

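The cover sits level and flush on the bin, the trigger is back at rest, and the rack and sheet hold no aluminium brackets. The look-alikes and other things are where they were.

```bash
python3 -c "
from bench import arm
print(arm.close_job())"
```

```text
the job is handed in; nothing more can be done
None
```

The job is handed in at about 51 s: both aluminium brackets stood on the rack, the trigger was held at full flow for over 2 s and released, and both brackets then went into the small blue bin with the cover seated level.

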